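Turn the T-handle latch of the unlatched dry box

ROBOT

A 6-joint arm with a two-finger parallel gripper is mounted at the origin on a cart in front of the work surface, level with it; the furniture and walls round the work are solid. World frame = base frame: x ahead of the robot, y to its left, z up, the work surface at z = 0. Lengths are in m, angles in degrees, forces in N, time in s.
With the tool pointing down it reaches from about 0.375 to 0.75 m from the base axis. Payload 9 kg.
Tool frame: the origin (TCP) lies where the fingers leave the gripper's body, on its centre line; the fingertips stand 73 mm ahead of it and the grasp point (between the pads) lies 54 mm ahead of it (robot.tip_reach is the distance from the TCP to the fingertips, in m); z points along the fingers, y is the direction in which the jaws open and shut (so a half turn about z gives the same grasp; the last joint's range is limited). The gripper opens to 85 mm and grips with 20 to 120 N. Pads are 22 mm wide; open, the fingers measure 114 mm over their backs; the gripper's body (76 mm by 85 mm) begins 54 mm behind the grasp point. The pads swing forward as they close: fully open they stand 13 mm farther back than shut.
Start: joints at [53.99, 5.964, 5.575, 89.605, 0, 77.527], TCP at [0.24, 0.55, 0.304] pointing down, gripper open.
Joint ranges: [-171.21, 171.21], [-48.23, 106.86], [-62.78, 66.21], [-105.2, 120.99], [-86.42, 89.51], [-180, 180]. Speed limits (degrees/s): [127.2, 127.2, 147.25, 180, 180, 180].

INTERFACE

Orientations are given as [roll, pitch, yaw] about the fixed x, y, z axes, in that order (R = Rz(yaw) Ry(pitch) Rx(roll)).
In Python, from plant import robot gives the robot as it stands. Calls block until the motion is done:
- robot.move_pose(position, orientation): joint-space move of the TCP to a pose.
- robot.line_to(position, vel=0.15, rotation=None, guard=None): straight line of the TCP; rotation=None keeps the orientation; vel is the mean speed in m/s. With guard (N) it stops when the force on the tool has changed by that much, and returns True; else False.
- robot.goto_joints(angles): joint-space move.
- robot.set_gripper(opening): finger opening in m; the grip force is fixed at half the most; returns when the fingers have stopped.
- robot.pause(seconds).
- robot.ik(position, orientation): joint angles nearest the present ones, or None.
- robot.observe(): the state.
- robot.grab_frame(name): name is "scene" or "top" or "wrist"; returns the picture (400x640x3 uint8, blue, green, red); there is no depth.
- robot.get_calibration(name): a dict with "vertical_fov" (degrees; the focal length in pixels is half the picture's height over the tangent of half this angle, whatever the lens; pixels are square), "cx", "cy" (the principal point, pixels), "k1" (the pictures are not rectified: a ray, as slopes to the right and down, at radius r is drawn at 1 + k1 r^2 times it, then the intrinsics apply), "rvec" (rotation vector, rad) and "tvec" (3), from world to camera coordinates, as OpenCV has them. Camera axes: x right, y down, z forward; pixel columns grow to the right and rows downward; lengths in m; the calibration is good to about 2 mm. A picture is of the moment at which its call begins: read the wrist's pose just before it. get_calibration takes no time and is no camera call; for the wrist camera it gives the pose at the moment of the call.
A pose or a line that the arm cannot do raises robot.IKError and nothing moves.
- robot.job_done(): hands the job in, once; it reports no verdict.
The state is a dict: "time": time; "q": joint angles; "qvel": joint speeds; "joint_torque": joint torques, N m; "tool_pos": TCP position; "tcp_rot": TCP orientation; "ft_force": force on the tool from outside, world axes, zero at the start; "torque": the same for the moment, N m; "gripper_width": finger opening in m.
Only numpy, scipy, OpenCV 4.12 (cv2) and the standard library are available. Lean on these libraries where they do the work, as an engineer would, in place of code of your own. Each camera call takes 0.05 s, during which the arm holds its last target. There are 200 camera calls.

TASK

Two small grey dry boxes are bolted to the desk, each with a lid held down by a black T-handle latch, and one of them has been left unlatched: its lid stands up off its rubber seal and its T-handle lies across the box. Turn that box's T-handle clockwise (seen from above) as far as it goes, so that the lid is drawn tight on its seal, then let go. Leave the other box latched.

Things in the scene. Friction and masses are not known exactly. Their poses are not given: they have to be found in the camera images.
- loose_grip (a point): centre of the T-handle's bar on the UNLATCHED box: black, 64 mm long, 14 wide, 16 high, about 0.10 m above the desk; its underside is 22 mm above the lid, with an 11 mm radius stem below its middle on a 3 mm disc. Axes turn with the handle: y along the bar (both ends alike), z up along the turning axis (leans up to 4 degrees), which passes through this point. It sinks about 4 mm in the turn.
- loose_handle (a joint): turn of that handle, rad: 0 = fully unlatched, bar across the box (parallel to the hinge); grows as it turns clockwise seen from above; 1.571 = hard stop, latched, bar pointing from front to hinge. It turns stiffly (0.13 to 0.2 N m against the seal) and stays where it is left.
- loose_lid (a joint): angle of that box's lid, rad: 0 = tight on its seal, 0.07 = front edge 7 mm up. Only the latch moves it, evenly with the turn: 0.07 at handle 0, 0 at handle 1.571; pressing the lid does not shut it. The box is fixed, grey, 104 x 86 mm, 70 high to the lid's top, hinged on the 86 mm side far from the robot; the handle sits 12 mm in front of the lid's middle.
- tight_handle (a joint): turn of the T-handle on the OTHER box, the same in shape and size, with its lid already tight: 1.571 = latched (bar pointing from front to hinge), as it is and must stay.

How it is judged:
By the outcome, as a careful person would: the job done as asked, in the order asked, and still so for the second after the job is handed in, with the robot touching nothing.
It also fails if it takes over 35 s, if anything falls off the work surface, if the arm or the gripper's body presses on something with over 40 N, if the wrist force passes 120 N, or if a joint passes its speed limit or range.

## Working session

There is one attempt and no reset: what is moved stays moved. The work goes in short steps, each a Python script; the robot and the scene stay as the last script left them, time stands still between calls to the robot, and variables do not carry over. Pictures are saved under pics/ and viewed, about 8 in all and at most 12, crops included, and the job is handed in when it is done.

```bash
mkdir -p pics; ls
python3 - <<'E'
from plant import robot
import cv2
for n in ("scene","top"):
    cv2.imwrite(f"pics/{n}0.png",robot.grab_frame(n)); print(n,robot.get_calibration(n))
print(robot.observe()["time"])
E
```

```text
pics
scene {'vertical_fov': 49.837663836816894, 'cx': 317.7153529748536, 'cy': 194.34283041078675, 'k1': -0.10971355545514924, 'rvec': array([ 2.21494799, -0.86454283,  0.38996635]), 'tvec': array([-0.32080533,  0.3430507 ,  0.87683716])}
top {'vertical_fov': 48.10849441900746, 'cx': 324.8051018547042, 'cy': 199.66958310448936, 'k1': -0.043528328914847786, 'rvec': array([ 2.20572588, -2.21423118,  0.07716684]), 'tvec': array([0.05381906, 0.51103526, 1.14691272])}
0.1
```

View pics/top0.png

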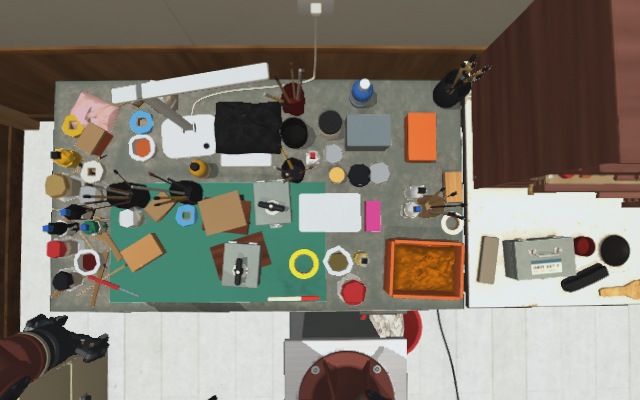

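View pics/scene0.png

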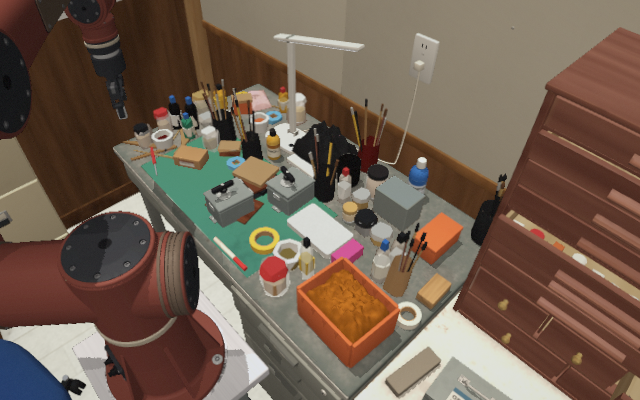

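The top view shows two boxes. The near one, at about (240,265), has its bar front-to-hinge, so it is latched. The far one, at about (272,203), has its bar lying across, so it is the loose one. A jar of brushes stands just behind the far box at about (292,170). I'll zoom in.

```bash
cat > h.py <<'E'
import numpy as np, cv2
from plant import robot
def K(c):
    f=200/np.tan(np.radians(c["vertical_fov"]/2)); return np.array([[f,0,c["cx"]],[0,f,c["cy"]],[0,0,1.]])
def ray(c,uv):
    d=cv2.undistortPoints(np.array([[uv]],float),K(c),np.array([c["k1"],0,0,0.])).ravel()
    # drawn = ray*(1+k1 r^2): standard OpenCV model
    R=cv2.Rodrigues(c["rvec"])[0]; return -R.T@c["tvec"], R.T@np.array([*d,1])
def at_z(c,uv,z):
    o,d=ray(c,uv); return o+d*(z-o[2])/d[2]
def proj(c,P):
    return cv2.projectPoints(np.array(P,float).reshape(-1,3),c["rvec"],c["tvec"],K(c),np.array([c["k1"],0,0,0.]))[0].reshape(-1,2)
E
python3 - <<'E'
from h import *
a=cv2.imread("pics/top0.png")[150:300,200:350]; b=cv2.imread("pics/scene0.png")[140:240,190:340]
a=cv2.resize(a,(600,600),interpolation=2)[:, :]; 
b=cv2.resize(b,(600,400),interpolation=2)
cv2.imwrite("pics/ta.png",a); cv2.imwrite("pics/sb.png",b)
c=robot.get_calibration("top")
for uv in [(271,206),(239,270),(292,170),(185,190)]: print(uv,at_z(c,uv,.1))
E
```

```text
(271, 206) [0.49252294 0.1820939  0.1       ]
(239, 270) [0.34140892 0.25764147 0.1       ]
(292, 170) [0.57840478 0.13210867 0.1       ]
(185, 190) [0.53131208 0.38677268 0.1       ]
```

View pics/ta.png

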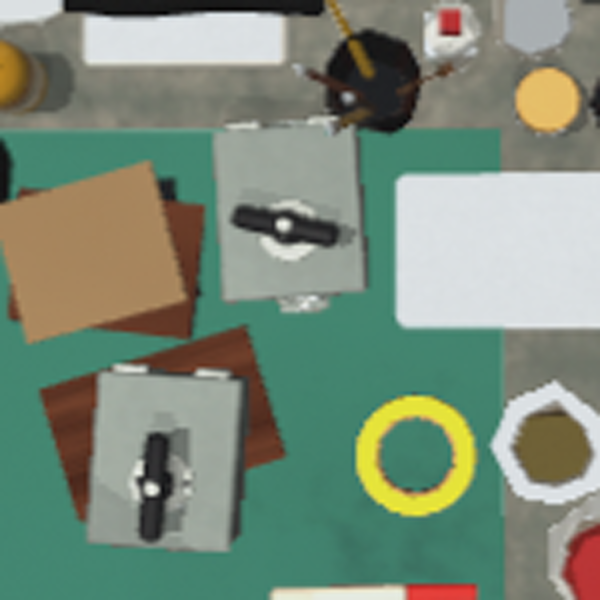

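View pics/sb.png

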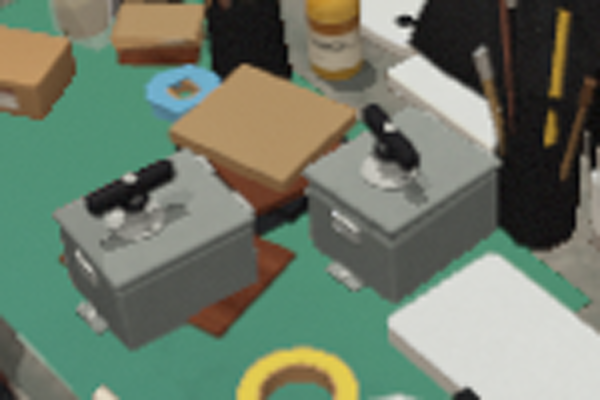

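Crops: the far box's bar runs from crop (232,215) to (340,235), so it is already about 14° clockwise of the hinge edge, which has a yaw of about +4°. The near box is latched, with its bar in line front to hinge. Next I'll move above the far box for a wrist view.

Run:
```python
from h import *
c=robot.get_calibration("top")
px=lambda x,y:(200+x/4,150+y/4)
P=[at_z(c,px(*p),.1) for p in [(232,215),(340,235)]]
d=P[0]-P[1]; bar=np.degrees(np.arctan2(d[1],d[0])); print("bar",bar,np.linalg.norm(d),(P[0]+P[1])/2)
for a,b in [((215,135),(355,125)),((225,300),(365,290))]:
    A,B=at_z(c,px(*a),.07),at_z(c,px(*b),.07); d=A-B; print("edge",np.degrees(np.arctan2(d[1],d[0])),A,B)
w=robot.get_calibration("wrist"); s=robot.observe()
R=cv2.Rodrigues(w["rvec"])[0]; print("cam-tcp",-R.T@w["tvec"]-s["tool_pos"],"fwd",R[2],s["tcp_rot"],robot.tip_reach)
for yaw in range(-180,180,30):
    q=robot.ik([.48,.182,.30],[180,0,yaw]); print(yaw,None if q is None else np.round(q,0))
```

```text
bar 79.29864138963455 0.0652855509608957 [0.49192226 0.18090561 0.1       ]
edge 93.94524900787873 [0.54816358 0.22724711 0.07      ] [0.554073  0.1415619 0.07     ]
edge 93.85517393806151 [0.4472232  0.22088341 0.07      ] [0.45297447 0.13553678 0.07      ]
cam-tcp [-0.05963412  0.02602617  0.07059157] fwd [ 0.23838613 -0.10522229 -0.96545343] [-1.79934204e+02 -1.45635318e-02  1.56465947e+02] 0.0726
-180 [  6.  -9. -10.  89.   0.   6.]
-150 [  6.  -9. -10.  89.   0. -24.]
-120 [  6.  -9. -10.  89.   0. -54.]
-90 [  6.  -9. -10.  89.   0. -84.]
-60 [   6.   -9.  -10.   89.    0. -114.]
-30 [   6.   -9.  -10.   89.    0. -144.]
0 [   6.   -9.  -10.   89.    0. -174.]
30 [  6.  -9. -10.  89.   0. 156.]
60 [  6.  -9. -10.  89.   0. 126.]
90 [  6.  -9. -10.  89.   0.  96.]
120 [  6.  -9. -10.  89.   0.  66.]
150 [  6.  -9. -10.  89.   0.  36.]
```

Run:
```python
from h import *
robot.move_pose([.492,.181,.31],[180,0,-100.7])
robot.set_gripper(.045)
c=robot.get_calibration("wrist"); im=robot.grab_frame("wrist")
s=robot.observe(); print(s["time"],s["tool_pos"],s["tcp_rot"],s["gripper_width"],robot.tip_reach)
import pickle; pickle.dump(c,open("wc.pkl","wb")); cv2.imwrite("pics/w1.png",im)
print(proj(c,[[.492,.181,.1],[.498,.212,.1],[.486,.150,.1]]))
```

```text
2.875 [0.49199475 0.18102668 0.30998564] [ 1.79998985e+02 -1.72328230e-03 -1.00697583e+02] 0.044589483271949754 0.0726
[[319.79132527 194.55502597]
 [319.63027538 225.13013127]
 [319.96079777 162.21648765]]
```

View pics/w1.png

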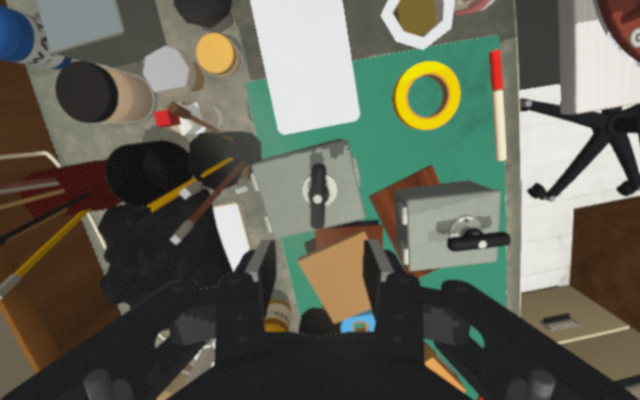

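The wrist view shows the loose bar at about (318,165)–(317,227), matching the prediction to about 2 px. The brushes lean away from the box. One zoom to refine.

Run:
```python
from h import *
import pickle
c=pickle.load(open("wc.pkl","rb")); im=cv2.imread("pics/w1.png")
a=im[130:250,230:380]; cv2.imwrite("pics/w1z.png",cv2.resize(a,(750,600),interpolation=cv2.INTER_CUBIC))
m=(im.max(2)<60).astype(np.uint8); m[:, :300]=0; m[:,335:]=0; m[:155]=0; m[235:]=0
n,l,s,ce=cv2.connectedComponentsWithStats(m); 
for i in range(1,n):
    if s[i,4]>100:
        p=np.argwhere(l==i)[:,::-1].astype(np.float32); print(s[i],ce[i],cv2.minAreaRect(p))
```

```text
[311 164  16  37 343] [318.64431487 179.303207  ] ((318.9588623046875, 181.8229522705078), (15.081159591674805, 35.80527114868164), 2.8624050617218018)
```

View pics/w1z.png

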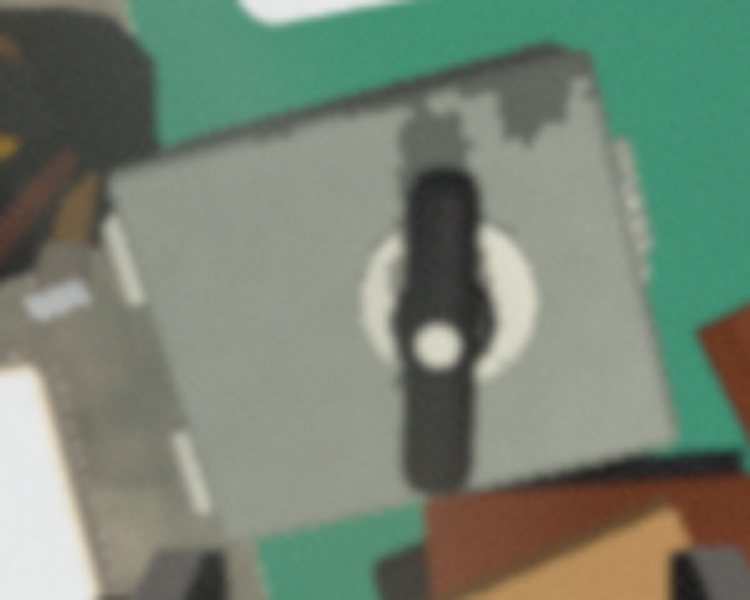

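Zoom: bar ends are at about (318.8,163.6) and (317.4,228.4), with the white cap at (317.6,199.2). Now I'll compute the grip pose and descend.

Run:
```python
from h import *
import pickle
c=pickle.load(open("wc.pkl","rb"))
f=lambda x,y:(230+x/5,130+y/5)
A,B=at_z(c,f(444,168),.106),at_z(c,f(437,492),.106)
d=B-A; print("ends",(A+B)/2,np.linalg.norm(d),np.degrees(np.arctan2(d[1],d[0])))
for z in(.108,.112): print("cap",at_z(c,f(438,346),z))
L=[at_z(c,f(*p),.072) for p in [(108,180),(222,540),(590,55),(675,440)]]
for i,j in((0,1),(2,3)):
    e=L[j]-L[i]; print("edge",np.degrees(np.arctan2(e[1],e[0])),np.linalg.norm(e))
print(np.mean(L,0))
# ray-ray triangulation of the cap with the top camera
t=robot.get_calibration("top"); o1,d1=ray(c,f(438,346)); o2,d2=ray(t,(200+284/4,150+226/4))
k=np.linalg.lstsq(np.c_[d1,-d2],o2-o1,rcond=None)[0]; print(o1+k[0]*d1,o2+k[1]*d2)
```

```text
ends [0.49380301 0.18161074 0.106     ] 0.06393868931005152 78.05061076604558
cap [0.49456854 0.18322411 0.108     ]
cap [0.49436284 0.18223499 0.112     ]
edge 93.75697926863836 0.08352565423535449
edge 93.35746332950741 0.08560117338861976
[0.50341075 0.18277639 0.072     ]
[0.49378053 0.179435   0.12332317] [0.49061538 0.17986481 0.12326669]
```

```bash
cat >> h.py <<'E'
from scipy.spatial.transform import Rotation as Ro
YAW=3.6; C0=np.array([.4915,.1819,.100]); TH0=np.radians(93.6-78.5)
u=np.array([np.cos(np.radians(YAW)),np.sin(np.radians(YAW)),0]); v=np.array([-u[1],u[0],0])
hinge=C0+.064*u; hinge[2]=.065
def pose(th,up=.0666+.0):
    phi=.07*max(0,1-th/(np.pi/2)); T=Ro.from_rotvec(v*phi)
    c=hinge+T.apply(C0-hinge); n=T.apply([0,0,1])
    o=T*Ro.from_euler("xyz",[180,0,YAW+90-180-np.degrees(th)],degrees=True)
    return c+n*up, o.as_euler("xyz",degrees=True)
def st():
    s=robot.observe(); print(round(s["time"],2),np.round(s["tool_pos"],4),np.round(s["tcp_rot"],1),"F",np.round(s["ft_force"],1),"T",np.round(s["torque"],2),"w",round(s["gripper_width"],4),"q6",round(s["q"][5],1)); return s
E
python3 - <<'E'
from h import *
p,o=pose(TH0,.115); robot.move_pose(p,o); st()
p,o=pose(TH0,.0675); print("hit",robot.line_to(p,.06,guard=12)); st()
cv2.imwrite("pics/w2.png",robot.grab_frame("wrist")); cv2.imwrite("pics/s2.png",cv2.resize(robot.grab_frame("scene")[110:260,190:390],(800,600),interpolation=2))
E
```

```text
3.33 [0.5    0.1824 0.2187] [ 176.7   -0.9 -101.5] F [-0.6 -0.2  0.8] T [-0.01 -0.07 -0.02] w 0.045 q6 -72.6
hit False
4.28 [0.4977 0.1823 0.1714] [ 176.8   -0.9 -101.5] F [-0.1  0.2 -0. ] T [-0.01 -0.1   0.05] w 0.0449 q6 -72.6
```

View pics/w2.png

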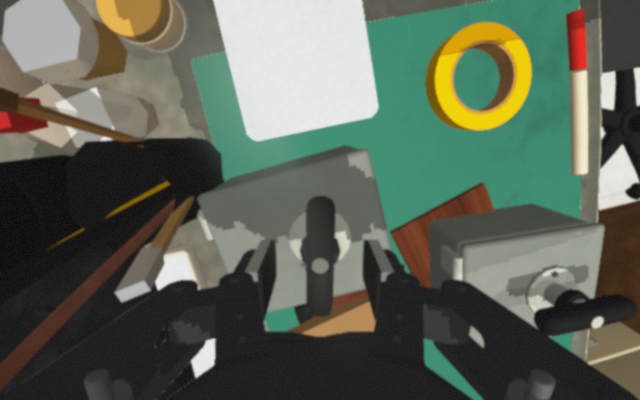

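The bar, centred at about (319,262), lies midway between the open fingers. Nothing is touched. Closing and starting the turn.

Run:
```python
from h import *
robot.set_gripper(0.0); s=st()
if .010<s["gripper_width"]<.018:
    for th in np.linspace(TH0,np.pi/2,7)[1:]:
        p,o=pose(th,.0675); robot.move_pose(p,o); s=st()
        if np.linalg.norm(s["ft_force"])>40: print("stop"); break
    cv2.imwrite("pics/w3.png",robot.grab_frame("wrist"))
```

```text
4.76 [0.4975 0.1823 0.1715] [ 176.8   -0.9 -101.5] F [-2.7  0.7  4.4] T [ 0.    0.49 -0.07] w 0.0126 q6 -72.6
5.08 [0.4965 0.1822 0.1709] [ 177.5   -1.3 -113.9] F [-2.5 -0.5  5.5] T [-0.02  0.55 -0.08] w 0.0122 q6 -60.2
5.41 [0.4955 0.1822 0.1703] [ 178.3   -1.4 -126.3] F [-2.3 -0.1  6. ] T [-0.12  0.57 -0.06] w 0.0121 q6 -47.7
5.73 [0.4945 0.1821 0.1697] [ 179.    -1.3 -138.8] F [-2.  -0.1  4.9] T [-0.12  0.62 -0.07] w 0.0123 q6 -35.2
6.06 [0.4935 0.182  0.1691] [ 179.5   -1.  -151.3] F [-3.   0.   5.4] T [-0.16  0.55 -0.07] w 0.0126 q6 -22.7
6.38 [0.4925 0.1818 0.1685] [ 179.9   -0.5 -163.8] F [-2.3  0.3  5.6] T [-0.25  0.67  0.  ] w 0.0121 q6 -10.2
6.71 [0.4915 0.1818 0.168 ] [-180.     0.  -176.3] F [-2.4 -2.2  5.2] T [-0.28  0.65  0.27] w 0.0124 q6 2.3
```

View pics/w3.png

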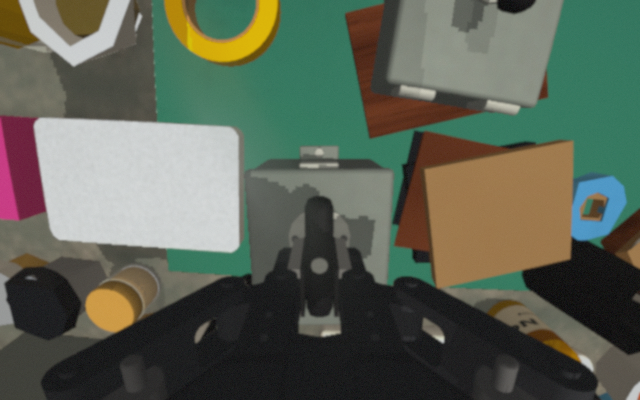

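The bar has followed the gripper and is upright in the picture, at x ≈ 319, in line with the box's sides. Next I'll push past to the hard stop while watching the torque.

Run:
```python
from h import *
for e in (1.5,3,4.5,6,7.5,9):
    p,o=pose(np.pi/2+np.radians(e),.0675); robot.move_pose(p,o); robot.pause(.15); s=st()
    if s["torque"][2]>1.0: print("stop felt"); break
```

```text
7.16 [0.4915 0.1818 0.1679] [-180.     0.  -177.7] F [-3.7 -1.5  6.1] T [-0.33  0.68  0.87] w 0.0121 q6 3.7
7.56 [0.4915 0.1818 0.1679] [-180.     0.  -179.1] F [-3.6 -1.5  6.4] T [-0.4   0.65  1.33] w 0.012 q6 5.1
stop felt
```

The hard stop is clear: torque about z rose from 0.27 to 0.87 to 1.33 N·m. I'll let go, lift and check.

Run:
```python
from h import *
robot.set_gripper(.045); s=st()
p=np.array(s["tool_pos"])
robot.line_to(p+[0,0,.142],.12); s=st()
c=robot.get_calibration("wrist"); im=robot.grab_frame("wrist"); cv2.imwrite("pics/w4.png",im)
import pickle; pickle.dump(c,open("wc4.pkl","wb"))
n=proj(c,[C0])[0].astype(int); print(n)
z=cv2.resize(im[n[1]-75:n[1]+45,n[0]-75:n[0]+75],(750,600),interpolation=cv2.INTER_CUBIC); cv2.imwrite("pics/w4z.png",z)
robot.move_pose([.44,.35,.33],[180,0,-176.4]); 
cv2.imwrite("pics/t4.png",cv2.resize(robot.grab_frame("top")[150:300,200:350],(600,600),interpolation=2)); st()
```

```text
7.97 [0.4914 0.1819 0.1673] [ 180.    -0.  -179.4] F [-0.3  0.4  0.3] T [-0.01 -0.04 -0.02] w 0.0449 q6 5.4
9.31 [0.4911 0.1819 0.3084] [-1.800e+02 -1.000e-01 -1.794e+02] F [ 0.1 -0.6 -0.9] T [ 0.02  0.   -0.03] w 0.0454 q6 5.4
[319 194]
10.15 [0.4403 0.3494 0.3295] [-180.    -0.  -176.4] F [ 0.2 -0.6  0.5] T [ 0.   -0.02  0.02] w 0.0448 q6 21.5
```

View pics/w4z.png

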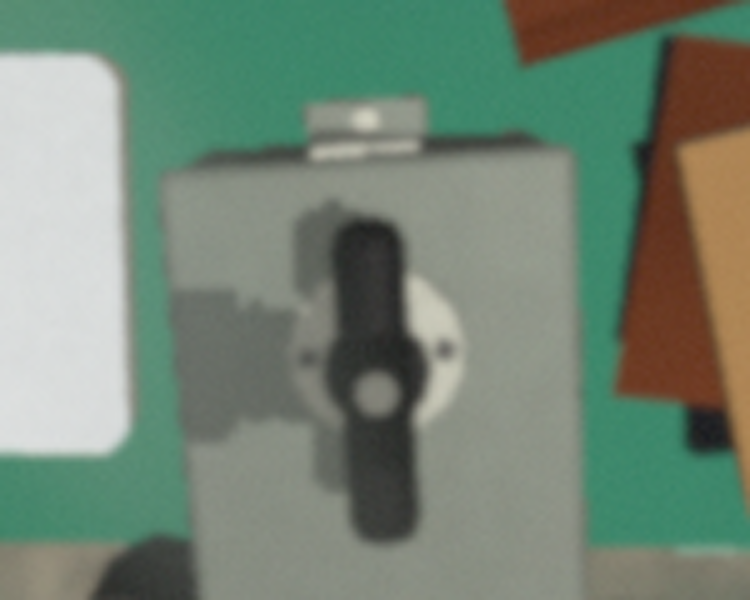

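The bar runs (368,220)–(383,540), about 2.7°. The box's sides average about 3° and its front edge is about 3.5°, so the bar is in line. The gripper is clear, so I'm handing in.

```bash
python3 -c "
from plant import robot; robot.job_done()"
```

```text
the job is handed in; nothing more can be done
```

View pics/t4.png

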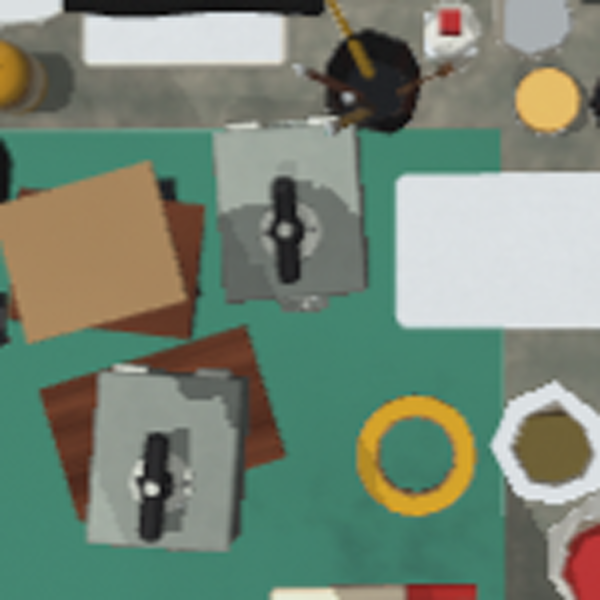

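The far box was the unlatched one, and its T-handle is now turned clockwise to its hard stop. I gripped the bar, turned it about 75° (it was already about 15° round), then let go and moved the arm clear.

- **Hard stop:** the torque rose sharply, from 0.27 to 0.87 to 1.33 N·m over the last 3° or so, which is well above the 0.2 N·m needed against the seal.
- **Alignment:** the last wrist picture shows the bar in line with the box, front to hinge, to within about 1°.
- **Lid:** I did not measure the lid angle. I take it as tight because the handle is at its stop and the latch alone moves the lid.
- **Other box:** the top picture shows the near box still latched, and nothing nearby looks moved.
- **Limits:** the job took about 10 s of robot time, and the wrist force readings stayed under 10 N.
- **Disagreement:** the gripper read about 12 mm on the 14 mm bar. It held that width through the turn, with no sign of slipping before the stop.

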